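# Refit and latch the filings canister of a bench dust extractor

## Robot

A 7-joint arm with a two-finger parallel gripper is mounted at the origin on the work surface. World frame = base frame: x ahead of the robot, y to its left, z up, the work surface at z = 0. Lengths are in m, angles in rad, forces in N, time in s.
With the tool pointing down it reaches from about 0.425 to 0.875 m from the base axis. Payload 8.4 kg.
Tool frame: the origin (TCP) lies at the very end of the fingers, on their centre line; the grasp point (between the pads) lies 19 mm behind it; x points along the fingers, y is the direction in which the jaws open and shut, and the axes are right-handed (so a half turn about x gives the same grasp; the last joint's range is limited). The gripper opens to 87 mm and grips with 3 to 60 N. Pads are 19 mm wide; open, the fingers measure 117 mm over their backs; the gripper's body (75 mm by 190 mm) begins 51 mm behind the grasp point.
Start: joints at [1.023, 0.333, 0.04, 1.465, -0.013, 1.343, -0.059], TCP at [0.282, -0.586, 0.223] pointing down, gripper open.
Joint ranges: [-2.58, 2.58], [-0.38, 2.09], [-1.3, 1.39], [0.25, 2.4], [-1.5, 4.64], [0.08, 2.09], [-2.65, 2.65]. Speed limits (rad/s): [2.22, 2.22, 2.79, 2.79, 3.14, 3.14, 3.14].

## Interface

Orientations are given as a unit quaternion [x, y, z, w].
In Python, from plant import ctrl gives the robot as it stands.
- The arm moves only by the tool step_arm, never from a script. Its argument "steps" is a list of rows, each a list of 7 numbers: the shift along the world's x, y, z in m, then the turn, a rotation vector about the world's x, y, z in degrees, then the opening, from 0 (shut) to 1 (fully open). In form: [[x, y, z, wx, wy, wz, gripper], ...]. A call has 1 to 20 rows; each row is the pose to reach, as a shift and turn from the pose commanded when the call began; what a row does not reach only later rows make up. A row lasts 1/8 s, in which the tool goes at most 62.5 mm and 10.7 degrees, less where a joint would pass 70% of its speed; a pose out of reach is approached as far as the arm can. A call with a gripper value outside its range is refused whole. The fingers move at their own pace and stop on an object; "force" is the grip in N (left out, the last holds). Time passes only in rows, so rows that repeat a pose let the fingers close. It gives the time, the measured TCP pose, the force and the opening at its end, in the units of the state.
- ctrl.sense(): the state, without advancing time (a new reading comes with each control period).
- ctrl.read_camera(name): name is "side" or "top" or "wrist"; returns (picture, depth): 420x560x3 uint8, red, green, blue; 420x560 float32, m along the optical axis (not along the pixel's ray), 0 where there is no reading.
- ctrl.camera_params(name): a dict with "mtx" (3x3 intrinsics, pixels), "world_from_camera" (4x4, takes a point from camera to world coordinates). Camera axes: x right, y down, z forward; pixel columns grow to the right and rows downward; lengths in m; the calibration is good to about 2 mm. A picture is of the moment at which its call begins: read the wrist's pose just before it. camera_params takes no time and is no camera call; for the wrist camera it gives the pose at the moment of the call.
- ctrl.job_done(): hands the job in, once; it reports no verdict.
Trained networks look in the newest picture that a camera, given by its name, has taken for a name from the list of things; names that differ only in an ending like _2 or _b are one class to them, and where a whole thing is asked for, a point or a joint stands for the part that bears it (a point fixed in the world has none). Each returns a list of dicts, best first, with "confidence" (0 to 1); they miss things now and then, are a little off and sometimes report something else, mostly with a low value. They report only what shows in the picture. A call takes as long as a camera call.
- ctrl.find_in(camera, name): "point" ([x, y, z] in m, in world coordinates, good to about 4 mm: the middle of the surface that is visible of it).
- ctrl.silhouettes(camera, name): "pixels" (420x560 bool, what is visible of it).
- ctrl.place_of(camera, name): "point" ([x, y, z] in m, in world coordinates, good to about 4 mm: a listed point, or the origin of a listed thing).
The state is a dict: "time": time; "joints": joint angles; "dq": joint speeds; "effort": joint torques, N m; "eef_pos": TCP position; "orientation": TCP orientation; "ft_force": force on the tool from outside, world axes, zero at the start; "moment": the same for the moment, N m; "finger_gap": finger opening in m.
Only numpy, scipy, OpenCV 4.12 (cv2) and the standard library are available. Lean on these libraries where they do the work, as an engineer would, in place of code of your own. Each camera call takes 0.05 s, during which the arm holds its last target.

## Task

The filings canister has just been emptied and stands loose on the tray of the bench dust extractor. Push it home against the rubber gasket, hook the wire loop of the draw latch over the keeper on top of the canister, then press the latch lever down flat, over centre, so that the canister is clamped tight. Do not force anything, and leave the jar, the bowl and the charcoal block where they are.

Things in the scene. Friction and masses are not known exactly. Their poses are not given: they have to be found in the camera images.
- extractor: Fixed dark grey dust extractor. Origin on the bench under the middle of the gasket's face; x points into the machine, away from the canister, z up. Flat deck 122 mm above the bench, 190 mm wide (y), x 8 to 260 mm; fan hood on it from x = 142 mm on, 61 mm high. A steel tray runs out under the canister to x = -150 mm, between low side guides (190 mm over all, 18 mm high).
- gasket_face (a point): Middle of the face of the black rubber gasket on the extractor's front, 64 mm above the bench, x = 0 when free. Springy: about 12 N per mm, gives at most 6 mm. The canister's mouth closes against it.
- canister_center (a point): Middle of the loose cream steel canister, 100 (x) x 150 (y) x 116 mm high, 0.45 to 0.75 kg; axes as the extractor's. Its foot slides in the guides (2 mm side play), which stop it lifting or tipping. Top 122 mm above the bench, level with the deck. Touches the gasket at x = -50 mm from the extractor's origin; about -46 when clamped. Flat front; bow handle 24 mm out, 58 mm above the bench.
- keeper (a point): Seat of the loop's bar: 2 mm above the canister's top, on its middle line, 28 mm from its centre towards the extractor. Axes as the canister's. Dark steel hook 18 mm wide: a stem on the extractor's side of the bar, and a lip over it that reaches 4 mm past this point away from the extractor. Lip 7.5 to 10.5 mm above the canister's top. Back slopes down towards the extractor.
- lever_pivot (a point): Hinge of the lever: on the extractor's middle line (y = 0), 42 mm behind the gasket's face, 11 mm above the deck. The hinge line runs along the extractor's y.
- lever (a joint): Latch lever: 0 = flat on the deck, pointing away from the canister; 1.57 = upright; stops at 2.0, leaning over the canister. Stays where left (moves at about 1 N at its tip). With the canister home, the loop clears the keeper's lip only when the lever is beyond about 1.8. Once hooked it resists from about 1.3 on, most at 0.9 to 0.6 (6 to 8 N near the tip), then snaps flat and stays.
- lever_tip (a point): Near the end of the steel lever, 52 mm from its pivot. Lever 20 mm wide, 3 mm thick, 59 mm long from the pivot, end bent up a little, red patch on its upper side. When flat its top is 16 mm above the deck. The loop is hinged on it 15 mm from the pivot.
- loop (a joint): Wire loop on the lever. loop minus lever = its slope: 0 = level towards the canister, 1.57 = straight up, more = thrown back over the machine. Loose: it stays near upright, but drops either way once it leans more than about 0.4 rad. Starts thrown back or upright; stops at 3.6.
- loop_bar (a point): Middle of the cross bar at the free end of the brass wire loop. Wire 4 mm thick; loop 35 mm wide over all, 74 mm from its hinge to this bar. The keeper passes between its legs (4 mm play either side). Down on the canister's top, the bar's middle is 2 mm above it.
- jar: Bystander: green glass jar with a dark lid, 52 mm wide, 62 mm high. Origin under its centre.
- bowl: Bystander: white ceramic bowl, 80 mm wide, 42 mm high. Origin under its centre.
- charcoal: Bystander: black charcoal soldering block, 85 x 55 x 30 mm. Origin under its centre.

How it is judged:
By the outcome, as a careful person would: the job done as asked, in the order asked, and still so for the second after the job is handed in, with the robot touching nothing.
It also fails if it takes over 64 s, if anything falls off the work surface, if the arm or the gripper's body presses on something with over 40 N, if the wrist force passes 120 N, or if a joint passes its speed limit or range.

## Working session

There is one attempt and no reset: what is moved stays moved. The work goes in short steps, Python scripts to look and compute and a tool call to move; the robot and the scene stay as the last step left them, time stands still between calls to the robot, and variables do not carry over. Pictures are saved under pics/ and viewed, and the job is handed in when it is done.

Besides the shell and the picture viewer there is one more tool, called after ">>>" as name(argument=value, ...), one argument or row to a line, values as JSON. step_arm: Moves the arm, as the interface text tells. Its arguments: {"type":"object","properties":{"steps":{"type":"array","items":{"type":"array","items":{"type":"number"}}},"force":{"type":"number"}},"required":["steps"]}

```bash
ls; mkdir -p pics; cat > h.py <<'E'
import numpy as np, cv2
from plant import ctrl
def snap(cam,fn):
    im,d=ctrl.read_camera(cam); cv2.imwrite('pics/'+fn,im[:,:,::-1]); return im,d
def proj(cam,p):
    c=ctrl.camera_params(cam);T=np.linalg.inv(np.array(c['world_from_camera']));q=T[:3,:3]@np.array(p)+T[:3,3];u=np.array(c['mtx'])@q;return u[:2]/u[2]
def unproj(cam,u,v,z):
    c=ctrl.camera_params(cam);T=np.array(c['world_from_camera']);r=np.linalg.inv(np.array(c['mtx']))@[u,v,1];return T[:3,:3]@(r*z)+T[:3,3]
E
python3 - <<'E'
from h import *
s=ctrl.sense();print(s)
for c in ('side','top'):
    snap(c,c+'0.png'); print(c,np.round(ctrl.camera_params(c)['world_from_camera'],3).tolist())
    for n in ['extractor','gasket_face','canister_center','keeper','lever_pivot','lever_tip','loop_bar','jar','bowl','charcoal']:
        r=ctrl.place_of(c,n); print(n,[(np.round(x['point'],3).tolist(),round(x['confidence'],2)) for x in r[:2]])
E
```

```text
pics
{'time': 0.0, 'joints': array([ 1.02279735,  0.33390671,  0.0398708 ,  1.4662782 , -0.01339716,
        1.34331037, -0.05850701]), 'dq': array([-9.88813141e-04,  2.99337866e-05, -4.90723081e-04, -5.53155083e-04,
       -6.71338475e-04,  8.78092472e-04, -1.39867263e-04]), 'effort': array([-1.21800502e-03, -6.56365156e+01,  1.33443173e+00, -4.03819549e+01,
       -5.97731047e-02,  4.44932410e-02,  1.51421073e-04]), 'eef_pos': array([ 0.28179072, -0.58521207,  0.22165857]), 'orientation': array([-0.68921225, -0.15789279,  0.68954684, -0.15678488]), 'ft_force': array([ 0.61487791, -0.19320645,  0.06174986]), 'moment': array([ 0.06029519, -0.01996676,  0.01147441]), 'finger_gap': 0.08693537834736872}
side [[-0.742, -0.444, 0.502, 0.023], [-0.67, 0.514, -0.535, 0.677], [-0.021, -0.734, -0.679, 0.877], [0.0, 0.0, 0.0, 1.0]]
extractor []
gasket_face [([0.598, -0.124, 0.063], 0.95)]
canister_center [([0.522, -0.114, 0.061], 0.66)]
keeper [([0.548, -0.12, 0.126], 0.83)]
lever_pivot [([0.635, -0.127, 0.136], 0.98)]
lever_tip [([0.639, -0.125, 0.183], 0.71)]
loop_bar [([0.64, -0.125, 0.183], 0.71)]
jar [([0.537, -0.272, -0.001], 0.62)]
bowl [([0.712, 0.028, -0.003], 0.89)]
charcoal [([0.537, 0.036, -0.0], 0.95)]
top [[0.027, -0.986, 0.163, 0.394], [-1.0, -0.024, 0.021, 0.06], [-0.016, -0.164, -0.986, 1.213], [0.0, 0.0, 0.0, 1.0]]
extractor [([0.59, -0.122, -0.002], 0.79)]
gasket_face [([0.596, -0.126, 0.064], 0.81)]
canister_center []
keeper [([0.545, -0.121, 0.122], 0.6)]
lever_pivot [([0.64, -0.126, 0.133], 0.96)]
lever_tip [([0.637, -0.124, 0.186], 0.57)]
loop_bar [([0.685, -0.133, 0.209], 0.62), ([0.64, -0.126, 0.136], 0.51)]
jar [([0.532, -0.269, -0.0], 0.76)]
bowl [([0.712, 0.034, 0.003], 0.56)]
charcoal [([0.537, 0.039, 0.003], 0.79)]
```

View pics/side0.png

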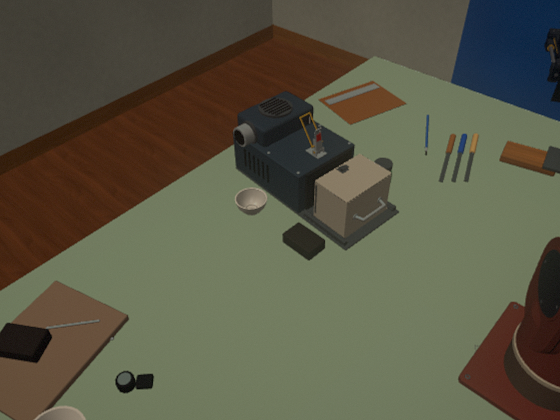

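View pics/top0.png

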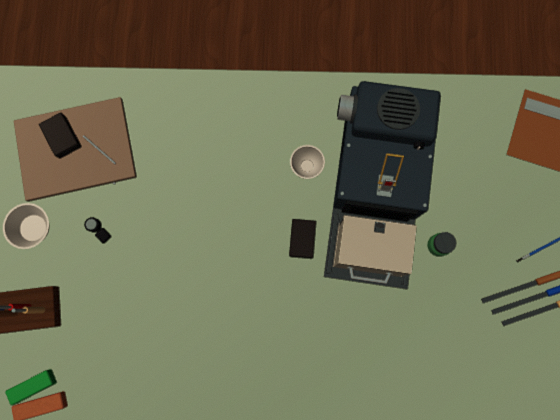

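```bash
cat >> h.py <<'E'
def cloud(cam,d):
    c=ctrl.camera_params(cam);T=np.array(c['world_from_camera']);K=np.array(c['mtx'])
    v,u=np.mgrid[:420,:560];r=np.stack([(u-K[0,2])/K[0,0],(v-K[1,2])/K[1,1],np.ones_like(d)],-1)*d[...,None]
    return r@T[:3,:3].T+T[:3,3]
E
python3 - <<'E'
from h import *
from scipy.spatial.transform import Rotation as R
s=ctrl.sense();print(np.round(R.from_quat(s['orientation']).as_matrix(),3))
im,d=ctrl.read_camera('top');P=cloud('top',d)
for n in ['canister_center','extractor']:
    r=ctrl.silhouettes('top',n)
    for x in r[:1]:
        m=x['pixels']&(d>0); q=P[m]; zz=q[:,2]; h=q[(zz>.112)&(zz<.130)]
        print(n,x['confidence'],m.sum(),len(h),np.median(h[:,2]))
        rect=cv2.minAreaRect(h[:,:2].astype(np.float32)*1000);print(rect)
        print(np.percentile(h[:,:2],[1,50,99],axis=0).round(4))
m=(P[...,2]>.14)&(P[...,2]<.25)&(abs(P[...,0]-.66)<.06)&(abs(P[...,1]+.128)<.04)
print(P[m].round(3).tolist()[:80])
cv2.imwrite('pics/topc.png',cv2.resize(im[70:300,300:480,::-1],None,fx=3,fy=2.6,interpolation=2))
for k in range(2):
  im,d=snap('side',f'sidek{k}.png')
  for n in ['canister_center','keeper','gasket_face','lever_pivot']:
    r=ctrl.place_of('side',n); print(n,[(np.round(x['point'],3).tolist(),round(x['confidence'],2)) for x in r[:2]])
cv2.imwrite('pics/sidec.png',cv2.resize(im[80:260,200:420,::-1],None,fx=3.3,fy=3.3,interpolation=2))
E
```

```text
[[ 0.     0.434 -0.901]
 [-0.    -0.901 -0.434]
 [-1.     0.    -0.   ]]
canister_center 0.73 4142 3522 0.12159990396012554
((519.3388671875, -113.55258178710938), (150.50274658203125, 100.4632797241211), 83.21720123291016)
[[ 0.466  -0.1872]
 [ 0.5178 -0.1126]
 [ 0.5713 -0.0378]]
extractor 0.71 4249 3534 0.12159607156360785
((519.3533935546875, -113.43064880371094), (150.74832153320312, 100.4632797241211), 83.21720123291016)
[[ 0.4658 -0.1872]
 [ 0.5178 -0.1128]
 [ 0.5718 -0.0378]]
[[0.685, -0.117, 0.208], [0.684, -0.118, 0.214], [0.685, -0.121, 0.207], [0.685, -0.122, 0.211], [0.685, -0.124, 0.21], [0.685, -0.127, 0.209], [0.686, -0.129, 0.207], [0.683, -0.117, 0.209], [0.683, -0.119, 0.209], [0.682, -0.12, 0.211], [0.683, -0.123, 0.208], [0.682, -0.124, 0.213], [0.683, -0.127, 0.209], [0.683, -0.128, 0.21], [0.682, -0.13, 0.213], [0.683, -0.132, 0.211], [0.683, -0.134, 0.209], [0.683, -0.136, 0.211], [0.683, -0.138, 0.212], [0.683, -0.14, 0.21], [0.683, -0.142, 0.21], [0.682, -0.117, 0.207], [0.681, -0.119, 0.209], [0.682, -0.131, 0.206], [0.681, -0.132, 0.209], [0.681, -0.134, 0.
[... 970 characters left out ...]
, [0.67, -0.116, 0.189], [0.671, -0.119, 0.188], [0.67, -0.147, 0.191], [0.669, -0.148, 0.197], [0.669, -0.115, 0.186], [0.669, -0.117, 0.187], [0.669, -0.148, 0.187], [0.669, -0.15, 0.19], [0.667, -0.115, 0.187], [0.667, -0.117, 0.186], [0.668, -0.147, 0.186], [0.667, -0.148, 0.19], [0.666, -0.116, 0.182]]
canister_center [([0.524, -0.111, 0.062], 0.84), ([0.713, 0.034, -0.001], 0.53)]
keeper [([0.547, -0.118, 0.121], 0.97), ([0.636, -0.128, 0.134], 0.26)]
gasket_face [([0.598, -0.123, 0.064], 0.83)]
lever_pivot [([0.633, -0.126, 0.133], 0.56)]
canister_center [([0.524, -0.114, 0.063], 0.72)]
keeper [([0.547, -0.117, 0.124], 0.96)]
gasket_face []
lever_pivot [([0.633, -0.129, 0.136], 0.66)]
```

View pics/sidec.png

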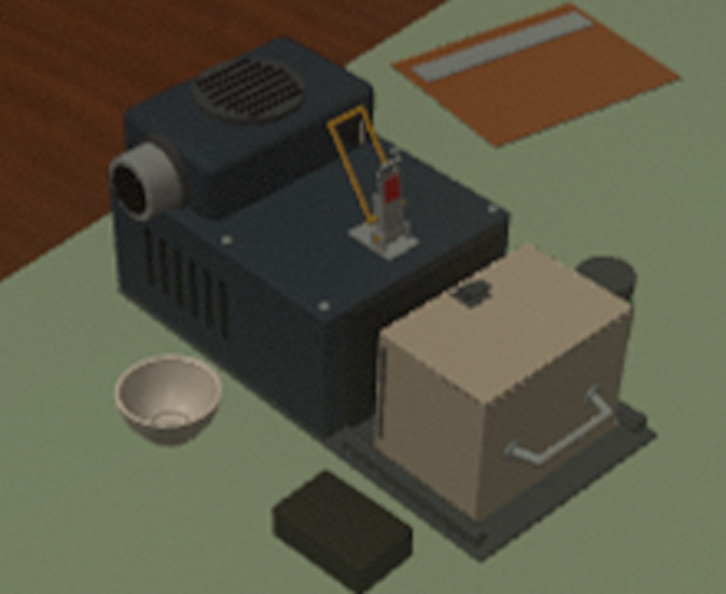

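View pics/topc.png

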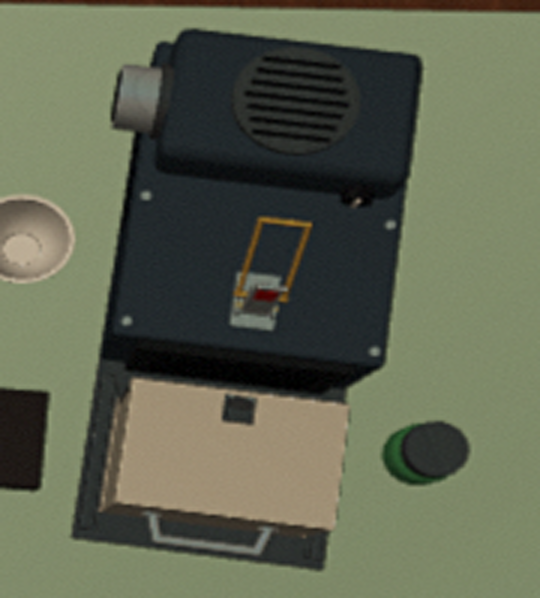

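```bash
python3 - <<'E'
from h import *
im,d=ctrl.read_camera('top');P=cloud('top',d)
a=np.radians(-6.8);u=np.array([np.cos(a),np.sin(a)]);w=np.array([-u[1],u[0]])
c=np.array([.5193,-.1135])
Q=P[...,:2]-c; X=Q@u; Y=Q@w; Z=P[...,2]
m=(d>0)&(abs(Z-.122)<.006)&(X>-.07)&(X<.25)&(abs(Y)<.13)
for y0 in (-.08,-.06,-.04,-.02,.02,.04,.06,.08):
    k=m&(abs(Y-y0)<.01); x=np.sort(X[k]); g=np.diff(x); i=np.argmax(g); print(y0,x[0].round(4),x[i].round(4),x[i+1].round(4),x[-1].round(4))
k=m&(X>.09); print('deck y',np.percentile(Y[k],[.5,99.5]))
k2=k&(X<.18)
L=np.array([(Y[k2&(abs(X-x0)<.005)].min(),Y[k2&(abs(X-x0)<.005)].max()) for x0 in np.arange(.1,.19,.01)]);print(L.round(4).tolist())
k=(Z>.17)&(Z<.3)&(X<.2)&(X>.06)&(abs(Y)<.03);print('lever/loop', X[k].min(),X[k].max(),Y[k].min(),Y[k].max())
E
```

```text
-0.08 -0.0494 0.0482 0.0743 0.2249
-0.06 -0.0501 0.0494 0.0737 0.2172
-0.04 -0.0501 0.0495 0.0738 0.2202
-0.02 -0.05 0.0495 0.0739 0.2202
0.02 -0.05 0.0495 0.0744 0.2205
0.04 -0.0502 0.0498 0.0741 0.2209
0.06 -0.0499 0.0499 0.0743 0.2209
0.08 -0.0498 0.0489 0.0746 0.2477
deck y [-0.09475306  0.09309548]
[[-0.0951, 0.0936], [-0.0954, 0.0933], [-0.0949, 0.0938], [-0.0961, 0.0937], [-0.0946, 0.094], [-0.0957, 0.0935], [-0.0954, 0.0932], [-0.0964, 0.0941], [-0.0953, 0.0928]]
lever/loop 0.11656467101460409 0.16648955216737713 -0.018523063154970487 0.01684200815026983
```

```bash
python3 - <<'E'
from h import *
im,d=ctrl.read_camera('top');P=cloud('top',d)
a=np.radians(-6.8);u=np.array([np.cos(a),np.sin(a)]);w=np.array([-u[1],u[0]])
c=np.array([.5193,-.1135])
Q=P[...,:2]-c; X=Q@u; Y=Q@w; Z=P[...,2]
for col in (350,360,400):
  print(col)
  for r in range(190,228): print(r,X[r,col].round(4),Y[r,col].round(3),Z[r,col].round(4),im[r,col])
E
```

```text
350
190 0.1045 0.069 0.1207 [35 42 45]
191 0.1015 0.069 0.1244 [35 43 44]
192 0.0999 0.069 0.1222 [37 40 46]
193 0.0977 0.068 0.1225 [34 40 43]
194 0.096 0.068 0.1206 [38 43 47]
195 0.0937 0.068 0.1215 [35 42 44]
196 0.0912 0.068 0.1235 [33 39 42]
197 0.0893 0.067 0.1225 [37 43 46]
198 0.0882 0.067 0.1179 [34 41 44]
199 0.0853 0.067 0.1215 [28 35 37]
200 0.0832 0.066 0.1217 [19 21 23]
201 0.0816 0.066 0.119 [18 19 16]
202 0.0791 0.066 0.121 [20 18 17]
203 0.0778 0.065 0.1173 [18 18 18]
204 0.0755 0.065 0.1182 [16 17 15]
205 0.0752 0.064 0.1092 [7 7 8]
206 0.0742 0.063 0.1033 [6 4 6]
207 -0.1453 0.157 1.213 [9 9 7]
208 0.0747 0.061 0.0793 [6 6 6]
209 0.0742 0.06 0.0706 [4 2 3]
210 0.0746 0.058 0.0566 [ 7  8 10]
211 0.0738 0.057 0.0493 [2 1 1]
212 0.0738 0.056 0.0374 [1 4 2]
213 0.0748 0.054 0.0194 [18 16 18]
214 0.0755 0.053 0.0035 [36 42 39]
215 0.0725 0.053 0.0073 [65 61 54]
216 0.0506 0.062 0.1166 [124 111  91]
217 0.048 0.062 0.12 [161 146 118]
218 0.0459 0.062 0.1197 [159 142 116]
219 0.0433 0.062 0.1229 [157 142 115]
220 0.0417 0.061 0.1202 [157 142 116]
221 0.0398 0.061 0.1191 
[... 2203 characters left out ...]
8 0.0813 -0.038 0.1208 [15 17 16]
209 0.0796 -0.039 0.1187 [16 16 16]
210 0.0778 -0.039 0.1173 [16 19 18]
211 0.0754 -0.039 0.1188 [14 16 16]
212 0.0739 -0.04 0.116 [9 9 9]
213 0.0751 -0.043 0.0994 [5 3 2]
214 0.0734 -0.044 0.0972 [2 2 1]
215 0.0743 -0.047 0.0816 [3 4 2]
216 0.074 -0.049 0.072 [2 4 2]
217 0.0743 -0.051 0.0589 [2 3 3]
218 0.073 -0.052 0.054 [6 4 3]
219 0.074 -0.056 0.037 [5 3 4]
220 0.0736 -0.058 0.0268 [13 14 14]
221 0.0749 -0.062 0.0072 [34 37 36]
222 0.0725 -0.062 0.0082 [51 52 49]
223 0.0705 -0.062 0.0063 [106  97  79]
224 0.0476 -0.041 0.1228 [160 142 115]
225 0.0455 -0.041 0.1232 [159 144 117]
226 0.0443 -0.043 0.1179 [157 142 115]
227 0.0417 -0.042 0.1212 [156 139 114]
```

>>> step_arm(
  steps=[
    [0.016,0.048,0,0,0,-3.2,0],
    [0.05,0.14,0,0,0,-9,0],
    [0.082,0.24,0,0,0,-16,0],
    [0.114,0.34,0,0,0,-23,0],
    [0.14,0.42,0,0,0,-29,0],
    [0.155,0.46,0,0,0,-32,0],
    [0.163,0.481,0,0,0,-32.5,0],
    [0.163,0.481,0,0,0,-32.5,0],
    [0.163,0.481,0,0,0,-32.5,0],
    [0.163,0.481,0,0,0,-32.5,0],
    [0.163,0.481,0,0,0,-32.5,0],
    [0.163,0.481,0,0,0,-32.5,0],
  ],
)

```text
time: 3.35
eef_pos: [0.4446, -0.106, 0.2225]
orientation: [-0.706, 0.043, 0.706, 0.043]
ft_force: [0.5, 0.9, -0.0]
finger_gap: 0.0007
```

>>> step_arm(
  steps=[
    [0,0.001,-0.04,0,0,0,0],
    [0,0.001,-0.08,0,0,0,0],
    [0,0.001,-0.115,0,0,0,0],
    [0,0.001,-0.132,0,0,0,0],
    [0,0.001,-0.134,0,0,0,0],
    [0,0.001,-0.134,0,0,0,0],
  ],
)

```text
time: 4.1
eef_pos: [0.4458, -0.1039, 0.0896]
orientation: [0.706, -0.042, -0.705, -0.042]
ft_force: [0.2, 0.4, 1.1]
finger_gap: 0.0005
```

```bash
python3 - <<'E'
from h import *
im,d=snap('side','s.png');cv2.imwrite('pics/side1.png',cv2.resize(im[80:260,200:420,::-1],None,fx=3.3,fy=3.3,interpolation=2))
E
```

```text
(no output)
```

View pics/side1.png

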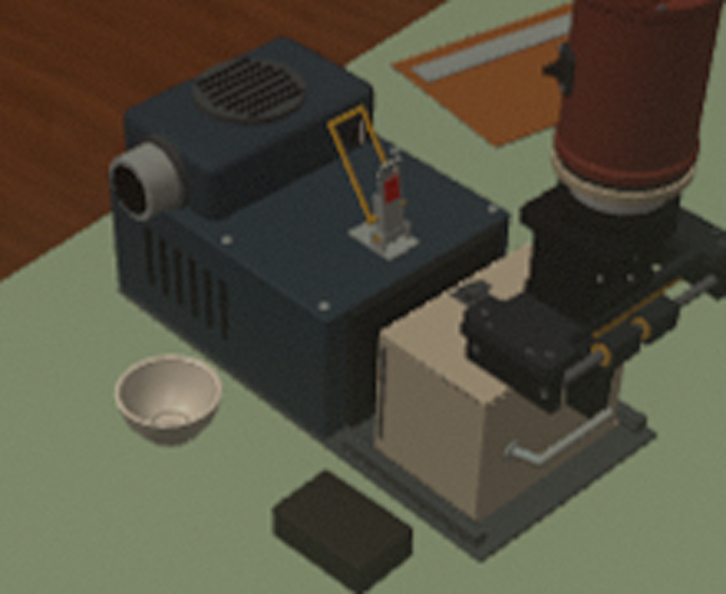

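>>> step_arm(
  steps=[
    [0.005,-0.0006,0,0,0,0,0],
    [0.01,-0.0012,0,0,0,0,0],
    [0.014,-0.0017,0,0,0,0,0],
    [0.018,-0.0021,0,0,0,0,0],
    [0.022,-0.0026,0,0,0,0,0],
    [0.026,-0.0031,0,0,0,0,0],
    [0.03,-0.0036,0,0,0,0,0],
    [0.034,-0.004,0,0,0,0,0],
    [0.036,-0.0043,0,0,0,0,0],
    [0.036,-0.0043,0,0,0,0,0],
  ],
)

```text
time: 5.4
eef_pos: [0.4801, -0.1078, 0.0883]
orientation: [-0.705, 0.042, 0.707, 0.042]
ft_force: [-6.2, 0.2, 3.9]
finger_gap: 0.0001
```

>>> step_arm(
  steps=[
    [0.001,-0.0001,0,0,0,0,0],
    [0.002,-0.0002,0,0,0,0,0],
    [0.003,-0.0004,0,0,0,0,0],
    [0.003,-0.0004,0,0,0,0,0],
  ],
)

```text
time: 5.9
eef_pos: [0.4829, -0.1082, 0.0883]
orientation: [-0.705, 0.042, 0.707, 0.042]
ft_force: [-5.6, 0.2, 4.6]
finger_gap: 0.0004
```

>>> step_arm(
  steps=[
    [0.001,-0.0001,0,0,0,0,0],
    [0.002,-0.0002,0,0,0,0,0],
    [0.002,-0.0002,0,0,0,0,0],
  ],
)

```text
time: 6.28
eef_pos: [0.4841, -0.1083, 0.0882]
orientation: [-0.704, 0.042, 0.707, 0.042]
ft_force: [-10.5, 2.0, 7.5]
finger_gap: 0.0005
```

>>> step_arm(
  steps=[
    [0.001,-0.0001,0,0,0,0,0],
    [0.002,-0.0002,0,0,0,0,0],
    [0.002,-0.0002,0,0,0,0,0],
  ],
)

```text
time: 6.65
eef_pos: [0.4845, -0.1083, 0.088]
orientation: [-0.703, 0.042, 0.709, 0.042]
ft_force: [-17.3, 2.8, 13.8]
finger_gap: 0.0005
```

>>> step_arm(
  steps=[
    [-0.012,0.0014,0,0,0,0,0],
    [-0.025,0.003,0.0,0,0,0,0],
    [-0.025,0.003,0.05,0,0,0,0],
    [-0.025,0.003,0.11,0,0,0,0],
    [-0.025,0.003,0.165,0,0,0,0],
    [-0.025,0.003,0.172,0,0,0,0],
    [-0.025,0.003,0.172,0,0,0,0],
  ],
)

```text
time: 7.52
eef_pos: [0.4628, -0.1058, 0.2604]
orientation: [0.706, -0.042, -0.706, -0.042]
ft_force: [-0.1, -0.8, -0.2]
finger_gap: 0.0006
```

```bash
python3 - <<'E'
from h import *
im,d=snap('top','t.png');P=cloud('top',d)
r=ctrl.silhouettes('top','canister_center')
m=r[0]['pixels']&(d>0);h=P[m];h=h[abs(h[:,2]-.122)<.008];print(r[0]['confidence'],len(h))
print(cv2.minAreaRect(h[:,:2].astype(np.float32)*1000))
for c in('top','side'):
  if c=='side': im,d=snap('side','s.png')
  for n in ['keeper','loop_bar','lever_tip','lever_pivot']: print(c,n,[(np.round(x['point'],3).tolist(),round(x['confidence'],2)) for x in ctrl.place_of(c,n)[:2]])
cv2.imwrite('pics/side2.png',cv2.resize(im[80:260,200:420,::-1],None,fx=3.3,fy=3.3,interpolation=2))
print(ctrl.sense()['eef_pos'])
E
```

```text
0.8 1313
((562.3626708984375, -98.98036193847656), (110.55797576904297, 67.88682556152344), 83.36549377441406)
top keeper [([0.573, -0.121, 0.123], 0.72)]
top loop_bar [([0.685, -0.132, 0.209], 0.58), ([0.59, -0.124, -0.002], 0.28)]
top lever_tip [([0.637, -0.125, 0.188], 0.73)]
top lever_pivot [([0.635, -0.128, 0.135], 0.56)]
side keeper [([0.57, -0.12, 0.124], 0.8)]
side loop_bar [([0.682, -0.139, 0.207], 0.51)]
side lever_tip [([0.641, -0.124, 0.185], 0.77)]
side lever_pivot [([0.636, -0.128, 0.134], 0.63)]
[ 0.4629394  -0.10568894  0.26033   ]
```

View pics/side2.png

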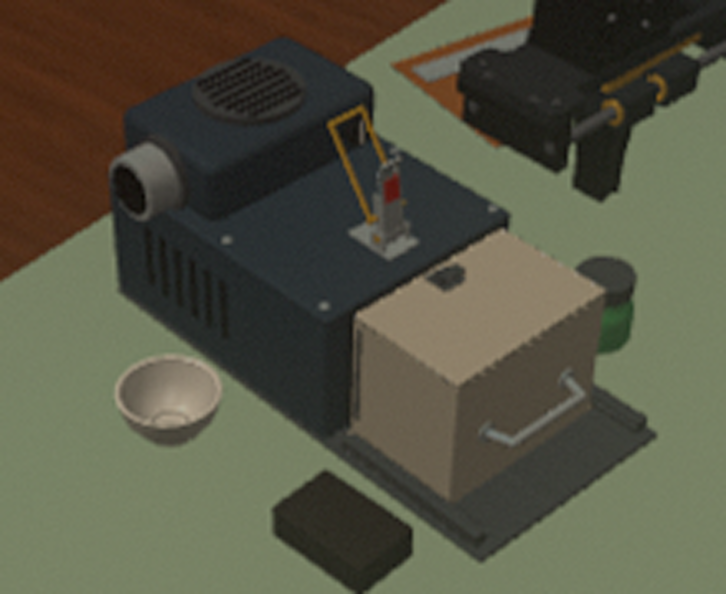

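>>> step_arm(
  steps=[
    [0.05,-0.006,0,0,0,0,0],
    [0.1,-0.012,0,0,0,0,0],
    [0.15,-0.018,0,0,0,0,0],
    [0.2,-0.025,0,0,0,0,0],
    [0.24,-0.03,0,0,0,0,0],
    [0.25,-0.031,0,0,0,0,0],
    [0.25,-0.031,0,0,0,0,0],
    [0.25,-0.031,-0.03,0,0,0,0],
    [0.25,-0.031,-0.055,0,0,0,0],
    [0.25,-0.031,-0.057,0,0,0,0],
    [0.25,-0.031,-0.057,0,0,0,0],
  ],
)

```text
time: 9.45
eef_pos: [0.7129, -0.1369, 0.2052]
orientation: [0.706, -0.042, -0.705, -0.042]
ft_force: [0.3, -0.0, 0.1]
finger_gap: 0.0004
```

```bash
python3 - <<'E'
from h import *
im,d=snap('side','s.png')
cv2.imwrite('pics/side3.png',cv2.resize(im[40:260,200:420,::-1],None,fx=2.7,fy=2.7,interpolation=2))
print(ctrl.sense()['eef_pos'])
E
```

```text
[ 0.71324216 -0.13681923  0.20551629]
```

View pics/side3.png

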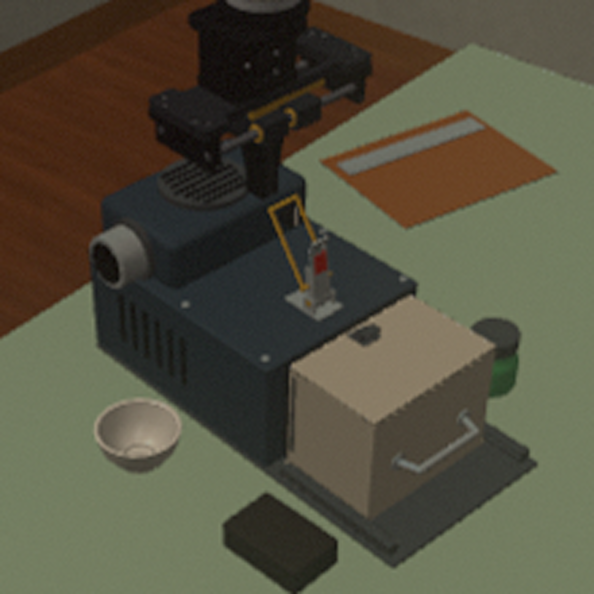

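>>> step_arm(
  steps=[
    [-0.01,0.0012,-0.002,0,0,0,0],
    [-0.02,0.0024,-0.002,0,0,0,0],
    [-0.03,0.0036,-0.002,0,0,0,0],
    [-0.04,0.0047,-0.002,0,0,0,0],
    [-0.05,0.006,-0.002,0,0,0,0],
    [-0.06,0.0071,-0.002,0,0,0,0],
    [-0.07,0.0083,-0.002,0,0,0,0],
    [-0.08,0.0095,-0.002,0,0,0,0],
    [-0.09,0.0107,-0.002,0,0,0,0],
    [-0.1,0.0119,-0.002,0,0,0,0],
    [-0.106,0.0126,-0.002,0,0,0,0],
    [-0.106,0.0126,-0.002,0,0,0,0],
  ],
)

```text
time: 11.0
eef_pos: [0.6067, -0.1242, 0.2017]
orientation: [0.706, -0.042, -0.706, -0.042]
ft_force: [-0.6, -0.2, 0.5]
finger_gap: 0.0006
```

```bash
python3 - <<'E'
from h import *
im,d=snap('side','s.png')
cv2.imwrite('pics/side4.png',cv2.resize(im[40:260,200:420,::-1],None,fx=2.7,fy=2.7,interpolation=2))
print(ctrl.sense()['eef_pos'])
E
```

```text
[ 0.60703923 -0.1241647   0.20169708]
```

View pics/side4.png

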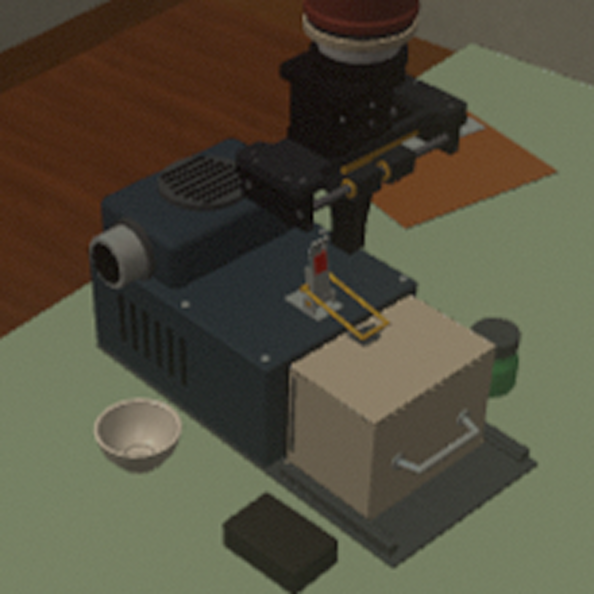

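>>> step_arm(
  steps=[
    [0,0,0.02,0,0,0,0],
    [0.0,0,0.035,0,0,0,0],
    [0.04,-0.0047,0.035,0,0,0,0],
    [0.065,-0.0077,0.035,0,0,0,0],
    [0.0665,-0.0079,0.035,0,0,0,0],
    [0.0665,-0.0079,0.0,0,0,0,0],
    [0.0665,-0.0079,-0.028,0,0,0,0],
    [0.0665,-0.0079,-0.03,0,0,0,0],
    [0.0665,-0.0079,-0.03,0,0,0,0],
    [0.057,-0.0068,-0.03,0,0,0,0],
    [0.05,-0.0059,-0.03,0,0,0,0],
    [0.045,-0.0053,-0.03,0,0,0,0],
    [0.04,-0.0047,-0.03,0,0,0,0],
    [0.035,-0.0042,-0.03,0,0,0,0],
    [0.031,-0.0037,-0.03,0,0,0,0],
    [0.027,-0.0032,-0.03,0,0,0,0],
    [0.024,-0.0028,-0.03,0,0,0,0],
    [0.024,-0.0028,-0.03,0,0,0,0],
  ],
)

```text
time: 13.3
eef_pos: [0.6307, -0.1269, 0.1715]
orientation: [-0.706, 0.042, 0.706, 0.042]
ft_force: [0.2, -0.0, -0.8]
finger_gap: 0.0006
```

```bash
python3 - <<'E'
from h import *
im,d=snap('side','s.png')
cv2.imwrite('pics/side5.png',cv2.resize(im[60:210,240:390,::-1],None,fx=4,fy=4,interpolation=2))
for n in ['loop_bar','lever_tip']: print(n,[(np.round(x['point'],3).tolist(),round(x['confidence'],2)) for x in ctrl.place_of('side',n)[:2]])
print(ctrl.sense()['eef_pos'])
E
```

```text
loop_bar [([0.562, -0.123, 0.124], 0.52)]
lever_tip [([0.614, -0.122, 0.18], 0.5), ([0.573, -0.124, 0.122], 0.26)]
[ 0.63087443 -0.12692259  0.17146132]
```

View pics/side5.png

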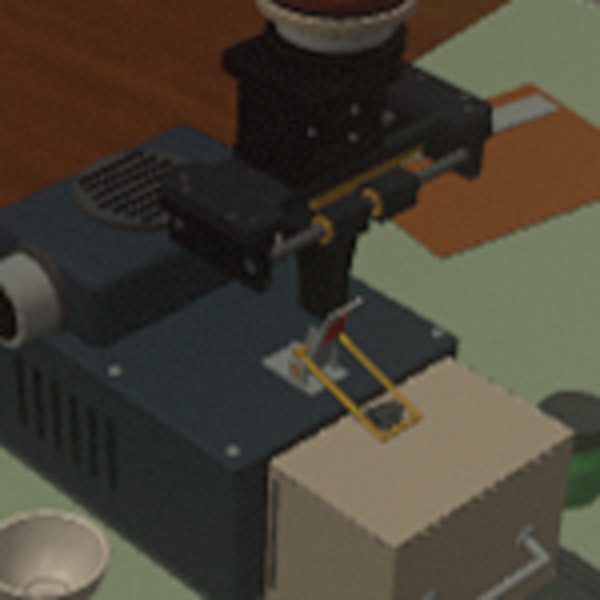

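>>> step_arm(
  steps=[
    [0.003,-0.0004,0.02,0,0,0,0],
    [0.003,-0.0004,0.06,0,0,0,0],
    [0.0,0.0,0.065,0,0,0,0],
    [-0.03,0.0036,0.065,0,0,0,0],
    [-0.06,0.0071,0.065,0,0,0,0],
    [-0.1,0.0119,0.065,0,0,0,0],
    [-0.14,0.0166,0.065,0,0,0,0],
    [-0.14,0.0166,0.065,0,0,0,0],
    [-0.14,0.0166,0.065,0,0,0,0],
  ],
)

```text
time: 14.58
eef_pos: [0.4912, -0.1104, 0.2365]
orientation: [0.706, -0.042, -0.706, -0.042]
ft_force: [0.4, 0.6, 0.2]
finger_gap: 0.0006
```

```bash
python3 - <<'E'
from h import *
im,d=snap('side','s.png');A=cv2.resize(im[100:220,260:400,::-1],(560,480),interpolation=2)
for n in ['loop_bar','lever_tip','keeper']: print(n,[(np.round(x['point'],3).tolist(),round(x['confidence'],2)) for x in ctrl.place_of('side',n)[:2]])
P=cloud('side',d); m=(im[...,0].astype(int)-im[...,2]>60)&(abs(P[...,0]-.57)<.05)&(abs(P[...,1]+.12)<.04); q=P[m]
print(len(q), q[np.argsort(q[:,0])][:12].round(3).tolist())
cv2.imwrite('pics/side6.png',A)
im,d=snap('wrist','w6.png');print(ctrl.sense()['eef_pos'])
E
```

```text
loop_bar [([0.563, -0.122, 0.122], 0.57)]
lever_tip [([0.614, -0.124, 0.181], 0.62)]
keeper [([0.572, -0.121, 0.122], 0.62)]
88 [[0.558, -0.118, 0.128], [0.56, -0.133, 0.124], [0.56, -0.125, 0.126], [0.561, -0.106, 0.128], [0.562, -0.119, 0.125], [0.563, -0.133, 0.123], [0.563, -0.106, 0.124], [0.563, -0.137, 0.123], [0.563, -0.102, 0.126], [0.564, -0.118, 0.122], [0.564, -0.114, 0.125], [0.564, -0.134, 0.124]]
[ 0.4914826  -0.11024321  0.23619004]
```

View pics/side6.png

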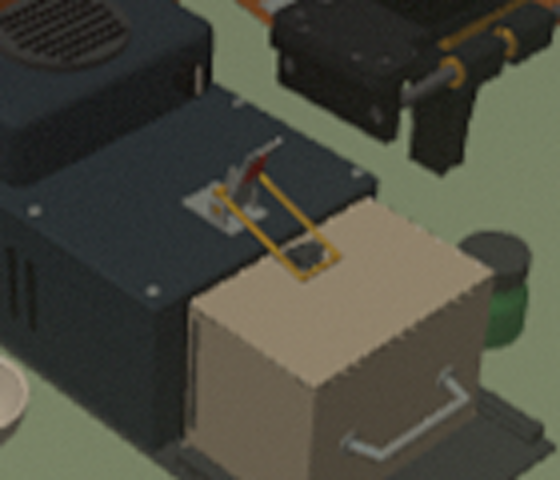

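View pics/w6.png

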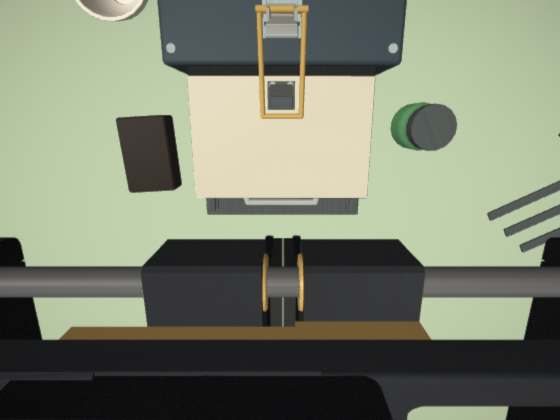

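>>> step_arm(
  steps=[
    [0.045,-0.0053,0,0,0,0,0],
    [0.08,-0.0095,0,0,0,0,0],
    [0.0874,-0.0104,-0.01,0,0,0,0],
    [0.0874,-0.0104,-0.045,0,0,0,0],
    [0.0874,-0.0104,-0.061,0,0,0,0],
    [0.0874,-0.0104,-0.061,0,0,0,0],
    [0.094,-0.0112,-0.061,0,0,0,0],
    [0.1,-0.0119,-0.061,0,0,0,0],
    [0.106,-0.0126,-0.06,0,0,0,0],
    [0.112,-0.0133,-0.059,0,0,0,0],
    [0.118,-0.014,-0.058,0,0,0,0],
    [0.124,-0.0148,-0.056,0,0,0,0],
    [0.129,-0.0153,-0.054,0,0,0,0],
    [0.129,-0.0153,-0.054,0,0,0,0],
  ],
)

```text
time: 16.58
eef_pos: [0.6205, -0.1256, 0.1826]
orientation: [0.706, -0.042, -0.706, -0.042]
ft_force: [-0.9, -0.2, -0.6]
finger_gap: 0.0004
```

```bash
python3 - <<'E'
from h import *
im,d=snap('side','s.png');A=cv2.resize(im[80:220,240:400,::-1],(640,560),interpolation=2)
for n in ['loop_bar','lever_tip','keeper']: print(n,[(np.round(x['point'],3).tolist(),round(x['confidence'],2)) for x in ctrl.place_of('side',n)[:2]])
cv2.imwrite('pics/side7.png',A);print(ctrl.sense()['eef_pos'])
E
```

```text
loop_bar [([0.568, -0.122, 0.124], 0.61)]
lever_tip [([0.634, -0.127, 0.187], 0.79), ([0.568, -0.124, 0.123], 0.23)]
keeper [([0.57, -0.122, 0.125], 0.9)]
[ 0.61999262 -0.12560982  0.18262336]
```

View pics/side7.png

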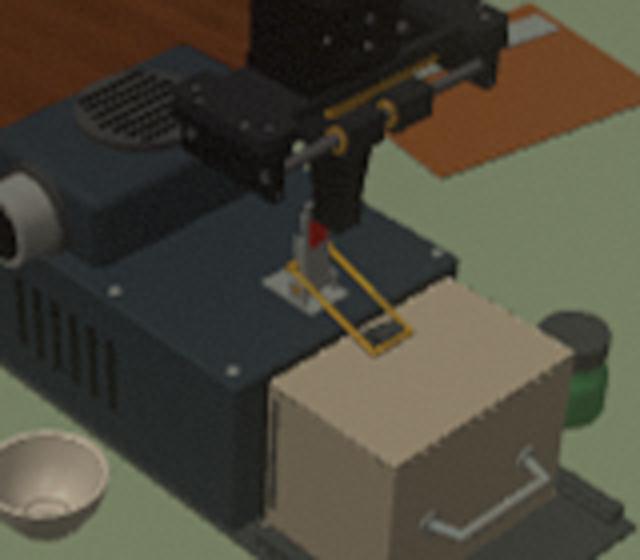

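>>> step_arm(
  steps=[
    [0.0045,-0.0005,0.0005,0,0,0,0],
    [0.0085,-0.001,0.0,0,0,0,0],
    [0.0135,-0.0016,-0.0005,0,0,0,0],
    [0.0184,-0.0022,-0.002,0,0,0,0],
    [0.023,-0.0027,-0.0035,0,0,0,0],
    [0.0276,-0.0033,-0.0055,0,0,0,0],
    [0.032,-0.0038,-0.008,0,0,0,0],
    [0.036,-0.0043,-0.011,0,0,0,0],
    [0.036,-0.0043,-0.011,0,0,0,0],
  ],
)

```text
time: 17.9
eef_pos: [0.6563, -0.1299, 0.1712]
orientation: [0.706, -0.042, -0.706, -0.042]
ft_force: [-1.2, 0.3, 0.9]
finger_gap: 0.0005
```

```bash
python3 - <<'E'
from h import *
im,d=snap('side','s.png');A=cv2.resize(im[80:220,240:400,::-1],(640,560),interpolation=2)
for n in ['loop_bar','lever_tip','keeper']: print(n,[(np.round(x['point'],3).tolist(),round(x['confidence'],2)) for x in ctrl.place_of('side',n)[:2]])
cv2.imwrite('pics/side8.png',A);print(ctrl.sense()['eef_pos'],ctrl.sense()['ft_force'])
E
```

```text
loop_bar [([0.55, -0.116, 0.061], 0.59), ([0.575, -0.124, 0.124], 0.44)]
lever_tip [([0.67, -0.128, 0.174], 0.75)]
keeper [([0.575, -0.122, 0.126], 0.84)]
[ 0.65595142 -0.12988022  0.17155082] [-2.86061201  0.33295972  0.37396189]
```

View pics/side8.png

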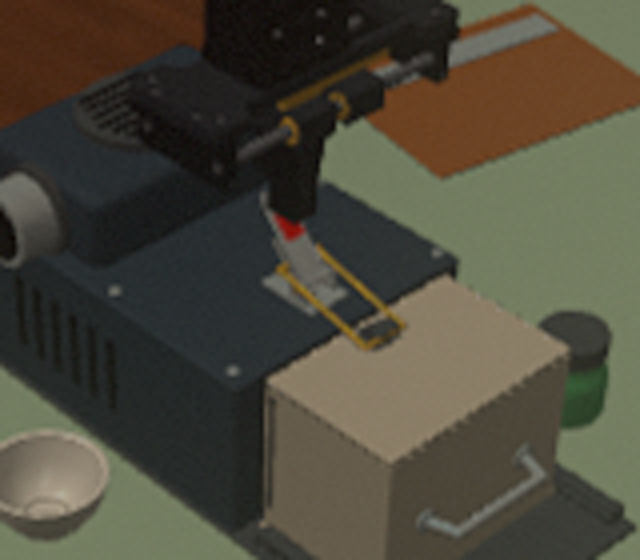

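>>> step_arm(
  steps=[
    [0.0037,-0.0004,-0.003,0,0,0,0],
    [0.007,-0.0008,-0.0065,0,0,0,0],
    [0.01,-0.0012,-0.0105,0,0,0,0],
    [0.0127,-0.0015,-0.015,0,0,0,0],
    [0.015,-0.0018,-0.0195,0,0,0,0],
    [0.0166,-0.002,-0.0245,0,0,0,0],
    [0.018,-0.0021,-0.0295,0,0,0,0],
    [0.0185,-0.0022,-0.034,0,0,0,0],
    [0.0185,-0.0022,-0.034,0,0,0,0],
  ],
)

```text
time: 19.23
eef_pos: [0.6746, -0.1321, 0.1383]
orientation: [0.706, -0.042, -0.706, -0.042]
ft_force: [-2.9, 1.1, 5.4]
finger_gap: 0.0004
```

```bash
python3 - <<'E'
from h import *
im,d=snap('side','s.png');A=cv2.resize(im[80:220,240:400,::-1],(640,560),interpolation=2)
for n in ['loop_bar','lever_tip','keeper']: print(n,[(np.round(x['point'],3).tolist(),round(x['confidence'],2)) for x in ctrl.place_of('side',n)[:2]])
cv2.imwrite('pics/side9.png',A);print(ctrl.sense()['eef_pos'],ctrl.sense()['ft_force'])
E
```

```text
loop_bar [([0.578, -0.126, 0.125], 0.39)]
lever_tip [([0.686, -0.13, 0.134], 0.52)]
keeper [([0.576, -0.121, 0.125], 0.85)]
[ 0.67460154 -0.13209538  0.13832418] [-2.57159371  0.36112138  5.6224513 ]
```

View pics/side9.png

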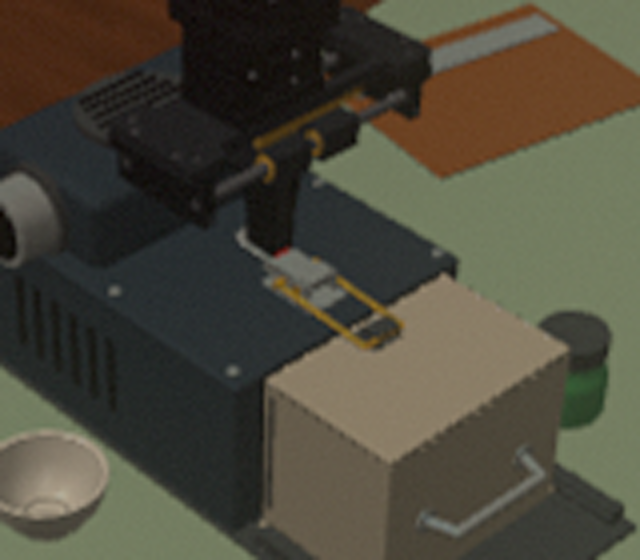

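>>> step_arm(
  steps=[
    [0,0,-0.001,0,0,0,0],
    [0,0,-0.002,0,0,0,0],
    [0,0,-0.002,0,0,0,0],
  ],
)

```text
time: 19.8
eef_pos: [0.6747, -0.132, 0.1379]
orientation: [0.706, -0.042, -0.705, -0.042]
ft_force: [-7.7, 0.6, 15.6]
finger_gap: 0.0006
```

>>> step_arm(
  steps=[
    [0,0,0.02,0,0,0,0],
    [0,0,0.06,0,0,0,0],
    [0,0,0.11,0,0,0,0],
    [-0.03,0.0,0.13,0,0,0,0],
    [-0.08,0.0,0.13,0,0,0,0],
    [-0.13,0.0,0.13,0,0,0,0],
    [-0.18,0.0,0.13,0,0,0,0],
    [-0.2,0.0,0.13,0,0,0,0],
    [-0.2,0.0,0.13,0,0,0,0],
    [-0.2,0.0,0.13,0,0,0,0],
  ],
)

```text
time: 21.05
eef_pos: [0.4754, -0.132, 0.2661]
orientation: [0.706, -0.042, -0.705, -0.042]
ft_force: [1.1, -0.1, 0.1]
finger_gap: 0.0003
```

```bash
python3 - <<'E'
from h import *
im,d=snap('side','s.png');A=cv2.resize(im[80:260,230:410,::-1],(590,590),interpolation=2)
for n in ['loop_bar','lever_tip','keeper','jar','bowl','charcoal']: print(n,[(np.round(x['point'],3).tolist(),round(x['confidence'],2)) for x in ctrl.place_of('side',n)[:2]])
cv2.imwrite('pics/side10.png',A);print(ctrl.sense()['eef_pos'],ctrl.sense()['ft_force'])
im,d=snap('wrist','w10.png')
E
```

```text
loop_bar [([0.577, -0.124, 0.123], 0.62)]
lever_tip [([0.688, -0.133, 0.134], 0.62)]
keeper [([0.574, -0.124, 0.123], 0.77)]
jar [([0.534, -0.27, 0.0], 0.77)]
bowl [([0.712, 0.032, -0.002], 0.67)]
charcoal [([0.539, 0.038, 0.001], 0.65)]
[ 0.47477966 -0.13197516  0.26529961] [-0.23661361  0.08220993  0.08497722]
```

View pics/side10.png

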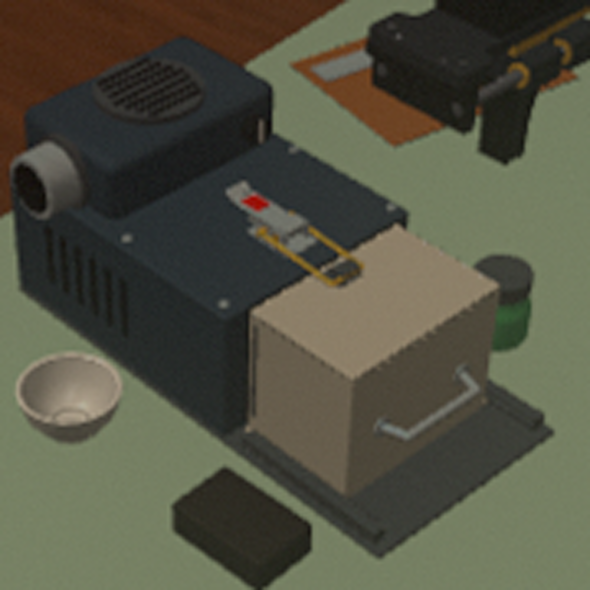

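View pics/w10.png

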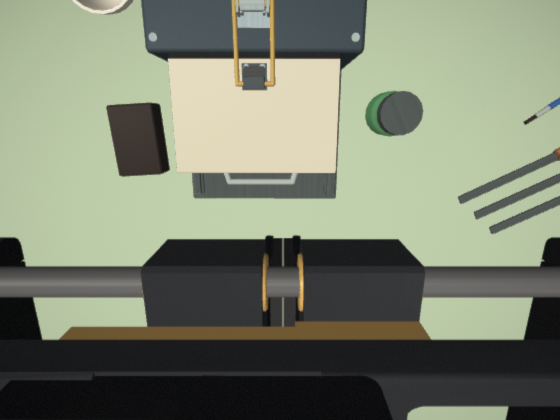

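The lever lies flat at z ≈ 0.134. The bar is under the keeper's lip (around pixel 255,82 in the wrist view), and the canister sits tight against the extractor. The bystanders have not moved, and the arm is clear of everything.

```bash
python3 -c "
from plant import ctrl
print(ctrl.job_done())"
```

```text
the job is handed in; nothing more can be done
None
```

The canister is clamped against the gasket with the latch closed over centre, and I handed the job in at about 21 s of the 64 s allowed.

- **Canister:** I pushed it about 25 mm onto the gasket with the closed fingers, stopping at about 17 N along the push (22 N in all).
- **Loop:** I tipped it forward over the keeper, then leaned the lever to about 2.0 so the bar dropped past the lip onto the canister's top.
- **Lever:** I swung it back and pressed it flat, with about 17 N at the fingertips on the final press.

**Last checks:**
- The lever tip read z ≈ 0.134 m, and the lever lay flat after I let go.
- The loop bar read within 4 mm of the keeper, and the wrist picture shows it under the lip.
- The jar, bowl and charcoal block read within 2–4 mm of where they started, which is the detector's own error.
- The wrist force was near zero, with the arm clear of everything.

**One disagreement:** my first estimate of the gasket's position from the depth data was about 10 mm off from the detector's. I had mistaken the top of the gasket for the front edge of the deck. I corrected it before moving, and the contact when pushing came where the corrected figure said.

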